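# One bush down each chute of the seesaw sorter

## Task

Two bushes lie end to end in the feed groove of the sorter; one has to go down each chute. With the fingertips push the queue forward until only the front bush drops onto the seesaw gate and rolls away, then press or push the gate over so that it tips to the other side, and push the second bush on so that it feeds down the other chute. Only touch and push: do not lift anything, and leave the loose bush and the plug gauge on the bench alone.

Things in the scene. Friction and masses are not known exactly. Their poses are not given: they have to be found in the camera images.
- sorter: Fixed sorting stand of grey and bare metal, about 175 x 318 mm. Origin on the bench under the gate's middle; x along the feed groove away from the robot (feed direction), y to the left chute, z up. Feed groove: along x at y = 0, from x = -112 to -22 mm, 28 mm wide, floor at z = 80 mm, side lips only up to z = 88 mm, open at both ends. Beyond it the gate, a chute on each side.
- chute_left (a point): Where the centre of a bush comes to rest at the bottom of the left chute (sorter x = 0, y = +142, z = 31 mm), against its end wall (top 64 mm above the bench). The chute is 57 mm wide and slopes down 0.38 rad from 79 mm beside the sorter's middle (floor z 43 mm) to the end wall at 156 mm.
- chute_right (a point): Where the centre of a bush comes to rest at the bottom of the right chute (sorter x = 0, y = -142, z = 31 mm), against its end wall (top 64 mm above the bench). The chute is 57 mm wide and slopes down 0.38 rad from 79 mm beside the sorter's middle (floor z 43 mm) to the end wall at 156 mm.
- gate (a joint): Seesaw gate tilt, rad, -0.36 to 0.36: positive = left (+y of sorter) end down, parts roll left; negative = right end down. Pivot along the sorter's x at z = 70 mm; deck 150 mm long in y, its middle at z = 75 mm, rims 10 mm high. A round weight above the pivot, behind the deck (top z 126 mm, x 33 to 55 mm), tips it over centre: it rests at either stop and falls over once pressed past level, about 1 N.
- gate_ear_left (a point): Middle of the upper face of the pressing ear at the left end of the gate, a flat steel tab 26 mm in y, reaching from the near side of the deck towards the feed end (sorter x from -63 to -30 mm); this point lies at sorter x = -47 mm, 62 mm left of the pivot. Its height is about 96 mm when raised and 53 mm when down. It rides on the gate.
- gate_ear_right (a point): The same on the right end of the gate, 62 mm right of the pivot.
- feed_edge (a point): Middle of the groove floor's far edge (z = 80 mm), where bushes leave the feed and drop onto the gate. A bush is held by the groove until its rear end is past this edge. Groove, gate and chutes are smooth: a bush that is free of the edge rolls or slides down by itself within a second.
- bush_front_center (a point): Centre of the front bush (the one nearer the gate): a plain turned brass bush 26 mm in diameter, 34 mm long, about 0.11 kg, lying with its axis along the groove, centre 13 mm above the groove floor.
- bush_rear_center (a point): Centre of the rear bush, the same part, lying behind the front one (0 to 10 mm between them).
- loose_bush: A larger bush, 42 mm in diameter, 30 mm high, standing on the bench left of the feed groove; origin under its middle. Leave it.
- plug_gauge: A double-ended plug gauge, 99 x 19 x 19 mm, lying on the bench right of the feed groove; origin under its middle, x along it. Leave it.
- bush_front: The front bush as a body; origin at the middle of its rear end face, z along its axis in the feed direction while it lies in the groove.
- bush_rear: The rear bush as a body; origin at the middle of its rear end face, z along its axis in the feed direction while it lies in the groove.

How it is judged:
By the outcome, as a careful person would: the job done as asked, in the order asked, and still so for the second after the job is handed in, with the robot touching nothing.
It also fails if it takes over 48 s, if anything falls off the work surface, if the arm or the gripper's body presses on something with over 40 N, if the wrist force passes 120 N, or if a joint passes its speed limit or range.

## Robot

A 6-joint arm with a two-finger parallel gripper is mounted at the origin on a cart in front of the work surface, level with it; the furniture and walls round the work are solid. World frame = base frame: x ahead of the robot, y to its left, z up, the work surface at z = 0. Lengths are in m, angles in rad, forces in N, time in s.
With the tool pointing down it reaches from about 0.35 to 0.85 m from the base axis. Payload 8.1 kg.
Tool frame: the origin (TCP) lies on the centre line of the jaws, within the pads' length; the fingertips stand 19 mm ahead of it and the grasp point (between the pads) is the TCP; x points along the fingers, y is the direction in which the jaws open and shut, and the axes are right-handed (so a half turn about x gives the same grasp; the last joint's range is limited). The gripper opens to 85 mm and grips with 20 to 120 N. Pads are 22 mm wide; open, the fingers measure 114 mm over their backs; the gripper's body (76 mm by 85 mm) begins 54 mm behind the grasp point. The pads swing forward as they close: fully open they stand 13 mm farther back than shut.
Start: joints at [-1.199, 0.13, 1.488, -0, 1.523, -0.085], TCP at [0.265, -0.538, 0.25] pointing down, gripper open.
Joint ranges: [-2.96, 2.96], [-0.89, 2.26], [0.02, 2.5], [-1.34, 4.48], [0, 2.73], [-2.66, 2.66]. Speed limits (rad/s): [2.39, 2.39, 2.79, 3.14, 3.14, 3.14].

## Interface

Orientations are given as a unit quaternion [w, x, y, z].
In Python, from workcell import arm gives the robot as it stands.
- The arm moves only by the tool step_arm, never from a script. Its argument "targets" is a list of rows, each an object of numbers: "wx", "wy", "wz": the turn, a rotation vector about the tool's x, y, z in rad; "dx", "dy", "dz": the shift along the tool's x, y, z in mm; "grip": the closure, from -1 (fully open) to 1 (shut). In form: [{"wx": .., "wy": .., "wz": .., "dx": .., "dy": .., "dz": .., "grip": ..}, ...]. A call has exactly 8 rows; each row shifts and turns the pose as measured when the row begins, along the tool's axes as they then stand; what a row does not reach is not made up. A row lasts 1/10 s, in which the tool goes at most 50 mm and 8.59 degrees, less where a joint would pass 70% of its speed; a pose out of reach is approached as far as the arm can. A call is refused whole if a number of a shift passes 50 or a number of a turn 0.15, either way. A call with a gripper value outside its range is refused whole. The fingers move at their own pace and stop on an object; the grip force is fixed at half the most. Time passes only in rows, so rows that do not move let the fingers close, or fill a call up. It gives the time, the measured TCP pose, the force and the opening at its end, in the units of the state.
- arm.state(): the state, without advancing time (a new reading comes with each control period).
- arm.camera(name): name is "scene" or "top"; returns (picture, depth): 384x512x3 uint8, red, green, blue; 384x512 float32, m along the optical axis (not along the pixel's ray), 0 where there is no reading.
- arm.get_calibration(name): a dict with "vertical_fov" (degrees; the focal length in pixels is half the picture's height over the tangent of half this angle, whatever the lens; pixels are square), "cx", "cy" (the principal point, pixels), "R" (3x3) and "t" (3): a world point X has camera coordinates R X + t. Camera axes: x right, y down, z forward; pixel columns grow to the right and rows downward; lengths in m; the calibration is good to about 2 mm. A picture is of the moment at which its call begins. get_calibration takes no time and is no camera call.
- arm.job_done(): hands the job in, once; it reports no verdict.
The state is a dict: "t": time; "q": joint angles; "qvel": joint speeds; "joint_efforts": joint torques, N m; "eef_pos": TCP position; "orientation": TCP orientation; "ft_force": force on the tool from outside, world axes, zero at the start; "moment": the same for the moment, N m; "width": finger opening in m.
Only numpy, scipy, OpenCV 4.12 (cv2) and the standard library are available. Lean on these libraries where they do the work, as an engineer would, in place of code of your own. Each camera call takes 0.05 s, during which the arm holds its last target.

## Working session

There is one attempt and no reset: what is moved stays moved. The work goes in short steps, Python scripts to look and compute and a tool call to move; the robot and the scene stay as the last step left them, time stands still between calls to the robot, and variables do not carry over. Pictures are saved under pics/ and viewed, and the job is handed in when it is done.

Besides the shell and the picture viewer there is one more tool, called after ">>>" as a command line: name --argument value ..., lists and objects as JSON in quotes. step_arm: Moves the arm, as the interface text tells. Its arguments: {"type":"object","properties":{"targets":{"type":"array"}},"required":["targets"]}

```bash
ls; mkdir -p pics; python3 - <<'E'
from workcell import arm
import cv2,numpy as np
for n in ["scene","top"]:
    p,d=arm.camera(n); np.savez(f"{n}0.npz",p=p,d=d); cv2.imwrite(f"pics/{n}0.png",p[:,:,::-1])
    print(n,arm.get_calibration(n))
print(arm.state())
E
```

```text
pics
scene {'vertical_fov': 54.05313577698646, 'cx': 257.4909495352968, 'cy': 194.1861863942476, 'R': array([[ 0.47983876, -0.87724105, -0.01424412],
       [-0.38031191, -0.19333988, -0.90442387],
       [ 0.7906438 ,  0.43939484, -0.42639719]]), 't': array([-0.40717705,  0.22021223,  0.60446338])}
top {'vertical_fov': 43.87464723126824, 'cx': 254.95892629901687, 'cy': 188.11120615333175, 'R': array([[ 0.02947806, -0.99956467, -0.00123439],
       [-0.98746116, -0.02892947, -0.15518874],
       [ 0.15508548,  0.00579358, -0.98788407]]), 't': array([-0.23116708,  0.48819188,  0.92040949])}
{'t': 0.1, 'q': array([-1.19939407e+00,  1.31093396e-01,  1.48920124e+00, -8.69313674e-06,
        1.52298228e+00, -8.54195751e-02]), 'qvel': array([ 5.20459001e-04, -1.30495398e-03, -2.12301314e-03, -4.87176189e-05,
       -2.04482087e-04, -1.89207580e-03]), 'joint_efforts': array([ 8.39446566e-04, -5.70953500e+01, -5.01941049e+01, -1.08840902e-04,
        8.11701408e-03, -1.77151435e-05]), 'eef_pos': array([ 0.26449446, -0.53803246,  0.24932772]), 'orientation': array([-0.15952131, -0.68865323, -0.16069924,  0.68882903]), 'ft_force': array([-0.6696817 ,  0.12173937,  0.28347633]), 'moment': array([-0.02973815, -0.01680661, -0.02069905]), 'width': 0.08546693858383055}
```

View pics/scene0.png

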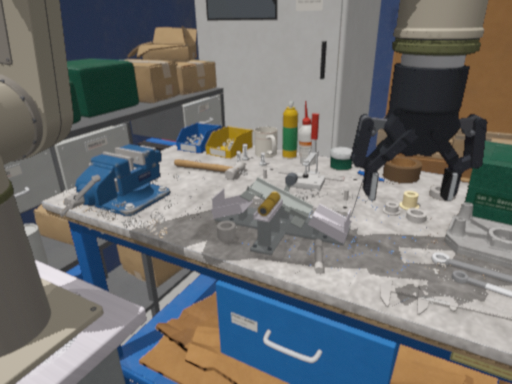

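View pics/top0.png

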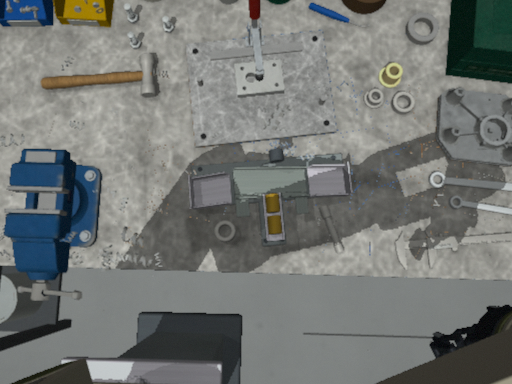

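```bash
python3 - <<'E'
import cv2,numpy as np
p=np.load("top0.npz")["p"]
c=p[30:260,150:450][:,:,::-1]
cv2.imwrite("pics/topc.png",cv2.resize(c[:, :],(780,598),interpolation=cv2.INTER_CUBIC))
E
python3 - <<'E'
import cv2,numpy as np
p=np.load("top0.npz")["p"]
cv2.imwrite("pics/topd.png",cv2.resize(p[140:250,180:360][:,:,::-1],None,fx=4.4,fy=4.4,interpolation=cv2.INTER_CUBIC))
p=np.load("scene0.npz")["p"]
cv2.imwrite("pics/scened.png",cv2.resize(p[160:280,200:370][:,:,::-1],None,fx=4.6,fy=4.6,interpolation=cv2.INTER_CUBIC))
E
```

```text
(no output)
```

View pics/topd.png

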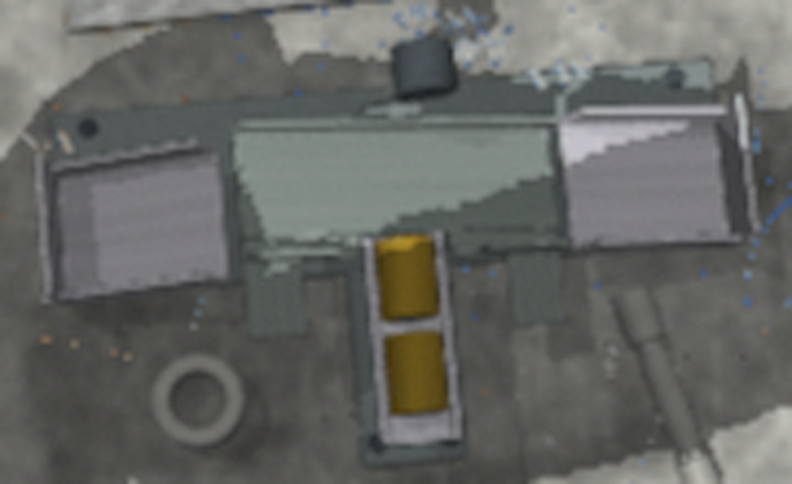

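View pics/scened.png

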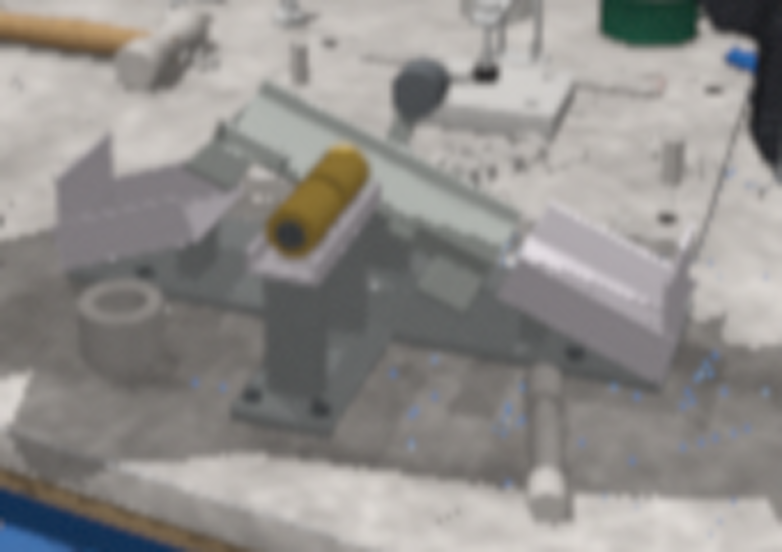

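```bash
cat > h.py <<'E'
import numpy as np,cv2
from workcell import arm
def bp(n,d,u,v,z=None):
    c=arm.get_calibration(n);f=192/np.tan(np.radians(c["vertical_fov"])/2)
    ray=np.stack([(u-c["cx"])/f,(v-c["cy"])/f,np.ones_like(u,float)],-1)
    R=c["R"];t=c["t"]
    if z is None: P=ray*d[...,None]; return (P-t)@R
    o=-R.T@t; r=ray@R
    return o+r*((z-o[2])/r[...,2])[...,None]
def proj(n,X):
    c=arm.get_calibration(n);f=192/np.tan(np.radians(c["vertical_fov"])/2)
    P=X@c["R"].T+c["t"]; return P[...,:2]/P[...,2:]*f+[c["cx"],c["cy"]]
def cloud(n,d):
    v,u=np.mgrid[0:384,0:512]; return bp(n,d,u.astype(float),v.astype(float))
def brass(p): 
    h=cv2.cvtColor(p,cv2.COLOR_RGB2HSV); return (h[...,0]>14)&(h[...,0]<30)&(h[...,1]>150)&(h[...,2]>50)
E
python3 - <<'E'
from h import *
for n in ["top","scene"]:
    z=np.load(n+"0.npz");p,d=z["p"],z["d"];C=cloud(n,d)
    m=brass(p); m&=(C[...,2]>.06)&(C[...,2]<.13)&(C[...,0]>.3)
    P=C[m]; print(n,m.sum(),P.min(0),P.max(0))
    # chute/stand heights
    if n=="top":
        q=P[P[:,2]>.098]; print(q.mean(0)); 
        print(np.polyfit(q[:,0],q[:,1],1))
        for v in range(150,250,6): print(v,[int(round(1000*C[v,u,2])) for u in range(186,356,6)])
f=lambda pts:np.array([[180+a/4.4,140+b/4.4] for a,b in pts])
def w(pts,z):
    q=f(pts);return bp("top",None,q[:,0],q[:,1],z)
print("far lips",w([(367,238),(443,233)],.088))
print("near lips",w([(382,443),(463,438)],.088))
print("walls",w([(40,152),(46,300),(738,95),(752,238)],.064))
print("ears bottoms raisedL",w([(250,335),(306,332)],.096),"R",w([(518,325),(566,320)],.053))
print("bush ends on top",w([(407,237),(410,318),(415,333),(419,413)],.106))
E
```

```text
top 418 [ 0.40160265 -0.26582364  0.07163914] [ 0.4808783  -0.23813542  0.10872127]
[ 0.43761275 -0.25196816  0.10366585]
[ 0.10617081 -0.29842987]
150 [3, 0, 1, 0, -1, 1, 2, 0, 2, 3, 2, 1, 0, 3, 119, 122, 113, -5, -2, 1, -1, 2, 0, 1, -3, -1, 0, -4, -2]
156 [1, -1, -4, -1, 1, -4, -2, 1, 0, -1, 1, 2, 1, -2, 119, 119, 116, -1, -2, 15, 10, 15, 7, 10, 5, 6, -1, 0, -1]
162 [-2, 3, 1, 0, 0, -2, 0, 0, 0, 5, 2, 6, 8, 71, 107, 103, 5, 8, 8, 8, 9, 6, 8, 10, 10, 8, 0, 0, -3]
168 [-2, 5, 9, 8, 6, 7, 10, 9, 108, 105, 103, 99, 95, 89, 83, 78, 74, 69, 64, 57, 40, 38, 35, 29, 985, 13, 15, 67, 1]
174 [1, 10, 8, 8, 51, 59, 54, 46, 100, 95, 92, 87, 86, 81, 75, 69, 65, 64, 55, 50, 8, 38, 35, 26, 22, 18, 13, 65, 0]
180 [-2, 18, 15, 20, 27, 32, 37, 41, 100, 93, 93, 87, 86, 80, 74, 67, 985, 61, 56, 51, 10, 40, 34, 31, 21, 20, 14, 57, 0]
186 [-1, 19, 22, 20, 26, 32, 34, 43, 99, 97, 91, 87, 80, 78, 74, 70, 66, 66, 58, 52, 8, 39, 35, 32, 26, 21, 13, 54, 0]
192 [-2, 26, 15, 21, 26, 29, 36, 44, 100, 95, 93, 89, 85, 83, 74, 68, 67, 61, 58, 52, 8, 37, 33, 31, 25, 19, 13, 41, 1]
198 [-1, 30, 15, 21, 25, 29, 37, 39
[... 1030 characters left out ...]
0498]
far lips [[ 0.47589125 -0.23340719  0.088     ]
 [ 0.4790349  -0.26616898  0.088     ]]
near lips [[ 0.38801171 -0.24213965  0.088     ]
 [ 0.39114202 -0.27653588  0.088     ]]
walls [[ 0.51385886 -0.08675751  0.064     ]
 [ 0.44756747 -0.09278857  0.064     ]
 [ 0.54895562 -0.39816213  0.064     ]
 [ 0.48436497 -0.40431953  0.064     ]]
ears bottoms raisedL [[ 0.43164389 -0.18471945  0.096     ]
 [ 0.43362103 -0.20846912  0.096     ]] R [[ 0.44375733 -0.30217665  0.053     ]
 [ 0.44662372 -0.32353667  0.053     ]]
bush ends on top [[ 0.47421031 -0.25009464  0.106     ]
 [ 0.43982709 -0.25217455  0.106     ]
 [ 0.43356003 -0.25442377  0.106     ]
 [ 0.40009219 -0.25687105  0.106     ]]
```

```bash
cat >> h.py <<'E'
from scipy.spatial.transform import Rotation as Ro
O=np.array([.500,-.2463,0]); YAW=.110
Rs=Ro.from_euler('z',YAW).as_matrix()
def S2W(p): return O+Rs@(np.asarray(p)/1000)
def W2S(X): return (np.asarray(X)-O)@Rs*1000
# desired tool: x down, y along sorter y
Rd=np.column_stack([[0,0,-1],Rs[:,1],np.cross([0,0,-1],Rs[:,1])])
def tell(target=None):
    s=arm.state();q=s["orientation"];R=Ro.from_quat([q[1],q[2],q[3],q[0]]).as_matrix()
    print("t",round(s["t"],2),"sorter",W2S(s["eef_pos"]).round(1),"F",s["ft_force"].round(2),"w",round(s["width"],4))
    best=min([Rd,Rd@np.diag([1,-1,-1.])],key=lambda D:Ro.from_matrix(R.T@D).magnitude())
    print("toolaxes(sorter) x,y,z cols\n",(Rs.T@R).round(3),"\nrotvec needed",Ro.from_matrix(R.T@best).as_rotvec().round(3),"q",s["q"].round(2))
    if target is not None: print("shift now-tool",(R.T@(S2W(target)-s["eef_pos"])*1000).round(1))
E
python3 - <<'E'
from h import *
tell([-122,0,180])
E
```

```text
t 0.1 sorter [-266.1 -264.1  249.3] F [-0.67  0.12  0.28] w 0.0855
toolaxes(sorter) x,y,z cols
 [[-0.     0.34  -0.94 ]
 [ 0.002 -0.94  -0.34 ]
 [-1.    -0.002 -0.   ]] 
rotvec needed [0.347 0.    0.002] q [-1.2   0.13  1.49 -0.    1.52 -0.09]
shift now-tool [  69.7 -199.3 -225.3]
```

>>> step_arm --targets '[{"wx":0.07,"wy":0,"wz":0,"dx":0,"dy":0,"dz":0,"grip":1},{"wx":0.07,"wy":0,"wz":0,"dx":0,"dy":0,"dz":0,"grip":1},{"wx":0.07,"wy":0,"wz":0,"dx":0,"dy":0,"dz":0,"grip":1},{"wx":0.07,"wy":0,"wz":0,"dx":0,"dy":0,"dz":0,"grip":1},{"wx":0.07,"wy":0,"wz":0,"dx":0,"dy":0,"dz":0,"grip":1},{"wx":0,"wy":0,"wz":0,"dx":0,"dy":-30,"dz":-10,"grip":1},{"wx":0,"wy":0,"wz":0,"dx":0,"dy":-30,"dz":-20,"grip":1},{"wx":0,"wy":0,"wz":0,"dx":0,"dy":-30,"dz":-20,"grip":1}]'

```text
t: 0.9
eef_pos: [0.3034, -0.4421, 0.2437]
orientation: [-0.027, -0.705, -0.034, 0.708]
ft_force: [0.9, -0.5, 0.9]
width: 0.0001
```

```bash
python3 - <<'E'
from h import *
tell([-122,0,180])
E
```

```text
t 0.9 sorter [-216.9 -173.   243.7] F [ 0.87 -0.5   0.85] w 0.0001
toolaxes(sorter) x,y,z cols
 [[-0.004 -0.024 -1.   ]
 [ 0.011 -1.     0.024]
 [-1.    -0.01   0.004]] 
rotvec needed [-0.024  0.004  0.01 ] q [-1.07 -0.03  1.66  0.    1.52  0.42]
shift now-tool [  65.1 -174.6  -91. ]
```

>>> step_arm --targets '[{"wx":-0.012,"wy":0,"wz":0.005,"dx":5,"dy":-25,"dz":-13,"grip":1},{"wx":-0.012,"wy":0.004,"wz":0.005,"dx":5,"dy":-25,"dz":-13,"grip":1},{"wx":0,"wy":0,"wz":0,"dx":5,"dy":-25,"dz":-13,"grip":1},{"wx":0,"wy":0,"wz":0,"dx":5,"dy":-25,"dz":-13,"grip":1},{"wx":0,"wy":0,"wz":0,"dx":5,"dy":-25,"dz":-13,"grip":1},{"wx":0,"wy":0,"wz":0,"dx":5,"dy":-25,"dz":-13,"grip":1},{"wx":0,"wy":0,"wz":0,"dx":5,"dy":-20,"dz":-10,"grip":1},{"wx":0,"wy":0,"wz":0,"dx":0,"dy":0,"dz":0,"grip":1}]'

```text
t: 1.7
eef_pos: [0.3748, -0.2512, 0.2044]
orientation: [-0.038, -0.705, -0.042, 0.707]
ft_force: [0.1, -0.2, 0.1]
width: -0.0001
```

```bash
python3 - <<'E'
from h import *
tell([-122,0,150])
E
```

```text
t 1.7 sorter [-125.     8.8  204.4] F [ 0.13 -0.16  0.08] w -0.0001
toolaxes(sorter) x,y,z cols
 [[-0.002  0.004 -1.   ]
 [ 0.006 -1.    -0.004]
 [-1.    -0.006  0.002]] 
rotvec needed [0.004 0.002 0.006] q [-0.71 -0.25  1.94  0.    1.46  0.75]
shift now-tool [54.3  9.2 -3.1]
```

>>> step_arm --targets '[{"wx":0,"wy":0,"wz":0.006,"dx":10,"dy":4,"dz":0,"grip":1},{"wx":0,"wy":0,"wz":0,"dx":15,"dy":4,"dz":0,"grip":1},{"wx":0,"wy":0,"wz":0,"dx":15,"dy":1,"dz":0,"grip":1},{"wx":0,"wy":0,"wz":0,"dx":10,"dy":0,"dz":0,"grip":1},{"wx":0,"wy":0,"wz":0,"dx":4,"dy":0,"dz":0,"grip":1},{"wx":0,"wy":0,"wz":0,"dx":0,"dy":0,"dz":0,"grip":1},{"wx":0,"wy":0,"wz":0,"dx":0,"dy":0,"dz":0,"grip":1},{"wx":0,"wy":0,"wz":0,"dx":0,"dy":0,"dz":0,"grip":1}]'

```text
t: 2.5
eef_pos: [0.3742, -0.2647, 0.1467]
orientation: [-0.041, -0.705, -0.038, 0.707]
ft_force: [-0.6, 0.6, 0.3]
width: -0.0003
```

```bash
python3 - <<'E'
from h import *
tell([-122,0,112])
for n,(a,b,c,e) in {"scene":(100,280,160,370),"top":(130,300,170,370)}.items():
    p,d=arm.camera(n); np.savez(n+"1.npz",p=p,d=d)
    cv2.imwrite(f"pics/{n}1.png",cv2.resize(p[a:b,c:e,::-1],None,fx=3.3,fy=3.3,interpolation=cv2.INTER_CUBIC))
E
```

```text
t 2.5 sorter [-127.    -4.5  146.7] F [-0.59  0.63  0.31] w -0.0003
toolaxes(sorter) x,y,z cols
 [[-0.003  0.002 -1.   ]
 [-0.003 -1.    -0.002]
 [-1.     0.003  0.003]] 
rotvec needed [ 0.002  0.003 -0.003] q [-0.72 -0.19  1.99 -0.    1.34  0.74]
shift now-tool [34.7 -4.6 -5.1]
```

View pics/scene1.png

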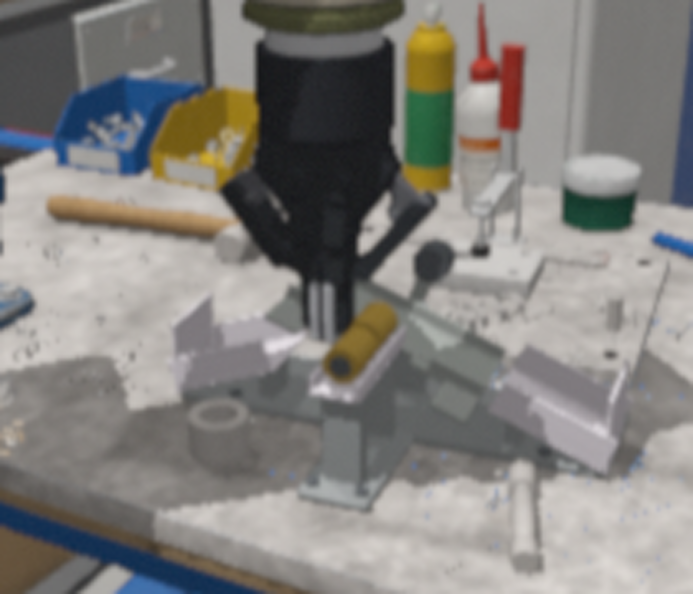

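View pics/top1.png

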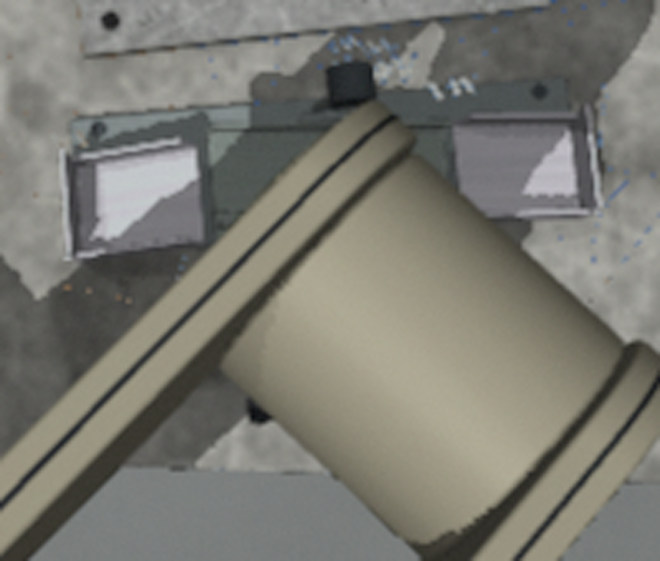

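```bash
python3 - <<'E'
from h import *
z=np.load("scene1.npz");p,d=z["p"],z["d"];C=W2S(cloud("scene",d).reshape(-1,3)).reshape(384,512,3)
print(proj("scene",np.array([S2W([-127,-4.5,127.7]),S2W([-100,0,93]),S2W([-66,0,93])])))
print(brass(p).nonzero()[0].size)
m=(np.abs(C[...,0]+127)<45)&(np.abs(C[...,1])<60)&(C[...,2]>112)&(C[...,2]<165)&(d>0)
m&=p.max(-1)<200
P=C[m]
for a in range(112,165,3):
    q=P[(P[:,2]>=a)&(P[:,2]<a+3)]
    if len(q): print(a,len(q),q.min(0).round(),q.max(0).round())
E
```

```text
[[258.93940872 201.18207886]
 [262.10384879 210.58784763]
 [268.05257476 203.59250209]]
996
124 3 [-136.  -12.  126.] [-130.   -8.  127.]
127 7 [-139.  -12.  128.] [-129.   -0.  130.]
130 14 [-140.  -14.  130.] [-133.    1.  133.]
133 19 [-140.  -18.  133.] [-123.    7.  136.]
136 22 [-140.  -18.  136.] [-124.    7.  139.]
139 22 [-141.  -18.  139.] [-123.    7.  142.]
142 21 [-139.  -18.  142.] [-125.    7.  145.]
145 23 [-139.  -19.  145.] [-125.    6.  148.]
148 20 [-140.  -19.  148.] [-124.    9.  151.]
151 20 [-139.  -19.  151.] [-125.    9.  154.]
154 24 [-140.  -19.  154.] [-123.    9.  157.]
157 26 [-139.  -19.  157.] [-125.    8.  160.]
160 24 [-140.  -19.  160.] [-125.    8.  163.]
163 10 [-139.  -18.  163.] [-132.    7.  165.]
```

>>> step_arm --targets '[{"wx":0,"wy":0,"wz":0,"dx":8,"dy":-4,"dz":0,"grip":1},{"wx":0,"wy":0,"wz":0,"dx":10,"dy":-1,"dz":0,"grip":1},{"wx":0,"wy":0,"wz":0,"dx":9,"dy":0,"dz":0,"grip":1},{"wx":0,"wy":0,"wz":0,"dx":5,"dy":0,"dz":0,"grip":1},{"wx":0,"wy":0,"wz":0,"dx":0,"dy":0,"dz":0,"grip":1},{"wx":0,"wy":0,"wz":0,"dx":0,"dy":0,"dz":0,"grip":1},{"wx":0,"wy":0,"wz":0,"dx":0,"dy":0,"dz":0,"grip":1},{"wx":0,"wy":0,"wz":0,"dx":0,"dy":0,"dz":0,"grip":1}]'

```text
t: 3.4
eef_pos: [0.3739, -0.2591, 0.1122]
orientation: [-0.041, -0.705, -0.038, 0.707]
ft_force: [0.2, -0.6, 1.3]
width: 0.0005
```

```bash
python3 - <<'E'
from h import *
tell([-120,0,112.5])
E
```

```text
t 3.4 sorter [-126.7    1.1  112.2] F [ 0.18 -0.61  1.25] w 0.0005
toolaxes(sorter) x,y,z cols
 [[-0.003  0.003 -1.   ]
 [-0.004 -1.    -0.003]
 [-1.     0.004  0.003]] 
rotvec needed [ 0.003  0.003 -0.004] q [-0.72 -0.16  2.03 -0.    1.27  0.74]
shift now-tool [-0.3  1.1 -6.7]
```

>>> step_arm --targets '[{"wx":0,"wy":0,"wz":0,"dx":0,"dy":1,"dz":-5,"grip":1},{"wx":0,"wy":0,"wz":0,"dx":0,"dy":0,"dz":-7,"grip":1},{"wx":0,"wy":0,"wz":0,"dx":0,"dy":0,"dz":-7,"grip":1},{"wx":0,"wy":0,"wz":0,"dx":0,"dy":0,"dz":-7,"grip":1},{"wx":0,"wy":0,"wz":0,"dx":0,"dy":0,"dz":-6,"grip":1},{"wx":0,"wy":0,"wz":0,"dx":0,"dy":0,"dz":-5,"grip":1},{"wx":0,"wy":0,"wz":0,"dx":0,"dy":0,"dz":-4,"grip":1},{"wx":0,"wy":0,"wz":0,"dx":0,"dy":0,"dz":-2,"grip":1}]'

```text
t: 4.2
eef_pos: [0.4215, -0.2554, 0.1131]
orientation: [-0.042, -0.705, -0.038, 0.706]
ft_force: [-0.6, -0.3, -0.2]
width: -0.0003
```

```bash
cat > look.py <<'E'
import sys
from h import *
tell([float(a) for a in sys.argv[2:5]])
for n,(a,b,c,e) in {"scene":(130,270,200,370),"top":(140,250,180,360)}.items():
    p,d=arm.camera(n); np.savez(f"{n}{sys.argv[1]}.npz",p=p,d=d)
    cv2.imwrite(f"pics/{n}{sys.argv[1]}.png",cv2.resize(p[a:b,c:e,::-1],None,fx=4,fy=4,interpolation=cv2.INTER_CUBIC))
E
python3 look.py 2 -63 0 112.5
```

```text
t 4.2 sorter [-79.   -0.4 113.1] F [-0.6  -0.34 -0.21] w -0.0003
toolaxes(sorter) x,y,z cols
 [[-0.002  0.003 -1.   ]
 [-0.005 -1.    -0.003]
 [-1.     0.005  0.002]] 
rotvec needed [ 0.003  0.002 -0.005] q [-0.65 -0.05  1.93 -0.01  1.26  0.81]
shift now-tool [  0.6  -0.4 -16. ]
```

View pics/scene2.png

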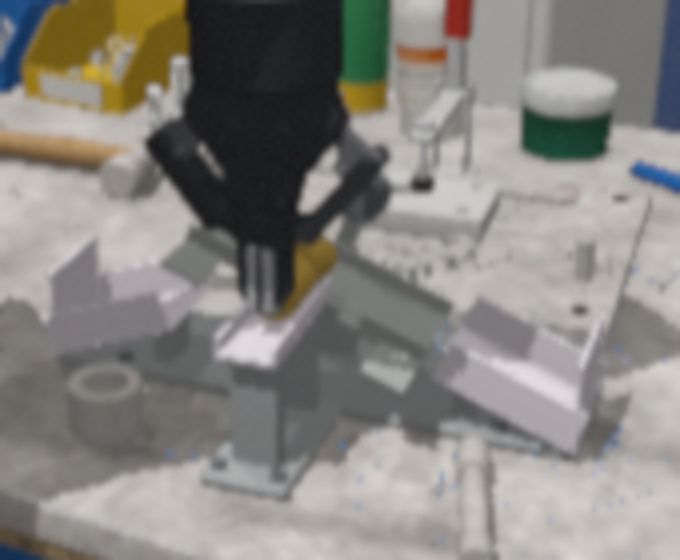

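View pics/top2.png

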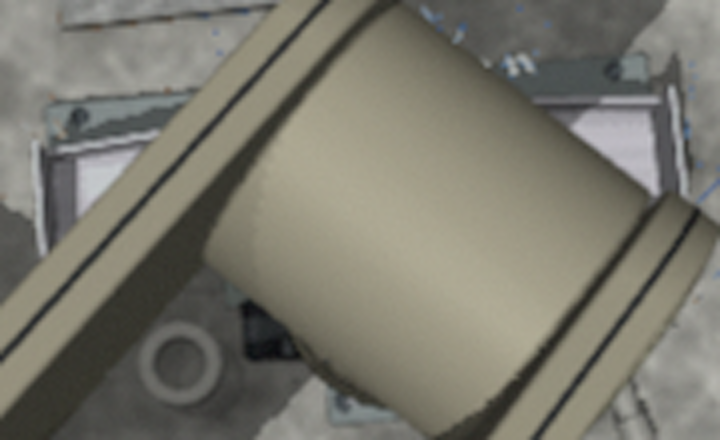

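>>> step_arm --targets '[{"wx":0,"wy":0,"wz":0,"dx":0,"dy":0,"dz":-3,"grip":1},{"wx":0,"wy":0,"wz":0,"dx":0,"dy":0,"dz":-3,"grip":1},{"wx":0,"wy":0,"wz":0,"dx":0,"dy":0,"dz":-3,"grip":1},{"wx":0,"wy":0,"wz":0,"dx":0,"dy":0,"dz":-3,"grip":1},{"wx":0,"wy":0,"wz":0,"dx":0,"dy":0,"dz":-2,"grip":1},{"wx":0,"wy":0,"wz":0,"dx":0,"dy":0,"dz":0,"grip":1},{"wx":0,"wy":0,"wz":0,"dx":0,"dy":0,"dz":0,"grip":1},{"wx":0,"wy":0,"wz":0,"dx":0,"dy":0,"dz":0,"grip":1}]'

```text
t: 5.1
eef_pos: [0.4361, -0.2538, 0.113]
orientation: [-0.042, -0.705, -0.038, 0.707]
ft_force: [-0.0, 0.4, 0.1]
width: 0.0
```

```bash
python3 look.py 3 -60 0 112.5
```

```text
t 5.1 sorter [-64.4  -0.4 113. ] F [-0.02  0.39  0.05] w 0.0
toolaxes(sorter) x,y,z cols
 [[-0.002  0.003 -1.   ]
 [-0.005 -1.    -0.003]
 [-1.     0.005  0.002]] 
rotvec needed [ 0.003  0.002 -0.005] q [-0.63 -0.02  1.9  -0.01  1.26  0.83]
shift now-tool [ 0.5 -0.4 -4.4]
```

View pics/scene3.png

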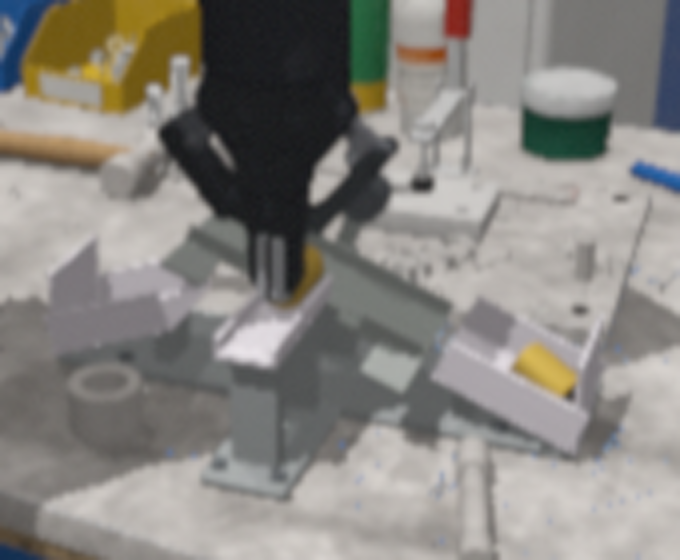

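>>> step_arm --targets '[{"wx":0,"wy":0,"wz":0,"dx":0,"dy":0,"dz":6,"grip":1},{"wx":0,"wy":0,"wz":0,"dx":-5,"dy":0,"dz":6,"grip":1},{"wx":0,"wy":0,"wz":0,"dx":-15,"dy":0,"dz":0,"grip":1},{"wx":0,"wy":0,"wz":0,"dx":-15,"dy":-10,"dz":0,"grip":1},{"wx":0,"wy":0,"wz":0,"dx":0,"dy":-20,"dz":-8,"grip":1},{"wx":0,"wy":0,"wz":0,"dx":0,"dy":-20,"dz":-10,"grip":1},{"wx":0,"wy":0,"wz":0,"dx":0,"dy":-10,"dz":-8,"grip":1},{"wx":0,"wy":0,"wz":0,"dx":0,"dy":0,"dz":0,"grip":1}]'

```text
t: 6.0
eef_pos: [0.4402, -0.1921, 0.1511]
orientation: [-0.041, -0.706, -0.037, 0.706]
ft_force: [-1.4, 0.2, 0.7]
width: -0.0
```

```bash
python3 look.py 4 -49 61 115
```

```text
t 6.0 sorter [-53.5  60.5 151.1] F [-1.42  0.22  0.72] w -0.0
toolaxes(sorter) x,y,z cols
 [[-0.001 -0.    -1.   ]
 [-0.006 -1.     0.   ]
 [-1.     0.006  0.001]] 
rotvec needed [-0.     0.001 -0.006] q [-0.51 -0.13  1.93 -0.01  1.34  0.95]
shift now-tool [36.1 -0.8 -4.6]
```

View pics/scene4.png

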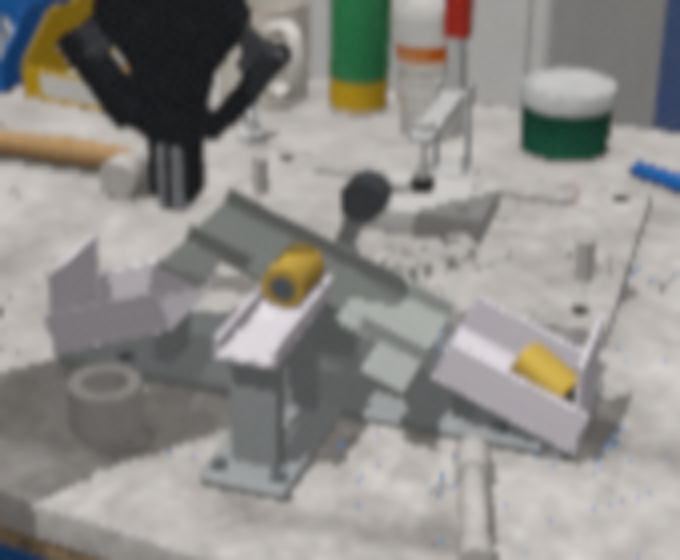

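View pics/top4.png

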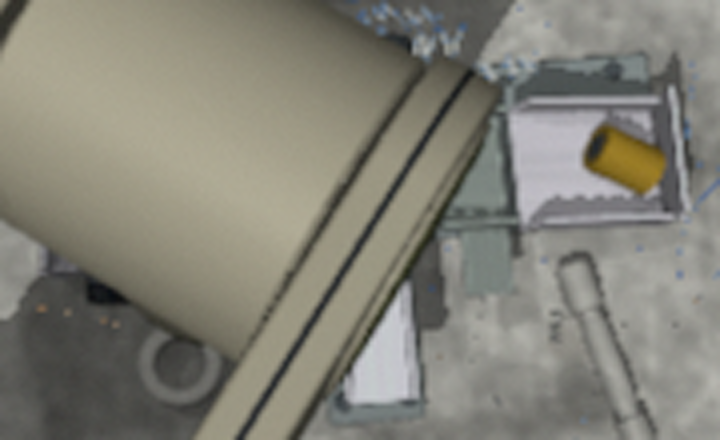

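>>> step_arm --targets '[{"wx":0,"wy":0,"wz":0,"dx":14,"dy":0,"dz":-3,"grip":1},{"wx":0,"wy":0,"wz":0,"dx":14,"dy":0,"dz":-1,"grip":1},{"wx":0,"wy":0,"wz":0,"dx":7,"dy":0,"dz":0,"grip":1},{"wx":0,"wy":0,"wz":0,"dx":7,"dy":0,"dz":0,"grip":1},{"wx":0,"wy":0,"wz":0,"dx":7,"dy":0,"dz":0,"grip":1},{"wx":0,"wy":0,"wz":0,"dx":7,"dy":0,"dz":0,"grip":1},{"wx":0,"wy":0,"wz":0,"dx":6,"dy":0,"dz":0,"grip":1},{"wx":0,"wy":0,"wz":0,"dx":4,"dy":0,"dz":0,"grip":1}]'

```text
t: 6.9
eef_pos: [0.4418, -0.1951, 0.0773]
orientation: [-0.039, -0.704, -0.036, 0.708]
ft_force: [-0.4, -0.6, 0.8]
width: -0.0003
```

```bash
python3 look.py 5 -50 61 80
```

```text
t 6.9 sorter [-52.2  57.3  77.3] F [-0.39 -0.6   0.78] w -0.0003
toolaxes(sorter) x,y,z cols
 [[-0.005 -0.004 -1.   ]
 [-0.005 -1.     0.004]
 [-1.     0.005  0.005]] 
rotvec needed [-0.004  0.005 -0.005] q [-0.52 -0.03  1.98 -0.01  1.19  0.95]
shift now-tool [-2.7 -3.7 -2.2]
```

View pics/scene5.png

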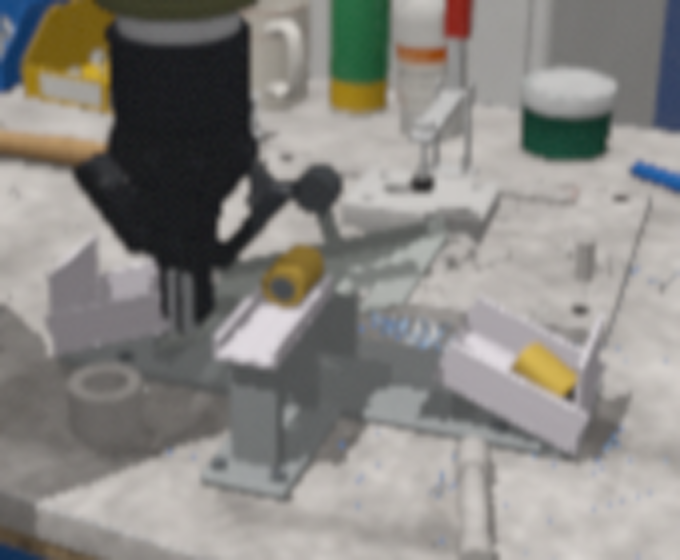

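>>> step_arm --targets '[{"wx":0,"wy":0,"wz":0,"dx":-15,"dy":0,"dz":0,"grip":1},{"wx":0,"wy":0,"wz":0,"dx":-25,"dy":0,"dz":0,"grip":1},{"wx":0,"wy":0,"wz":0,"dx":-25,"dy":0,"dz":10,"grip":1},{"wx":0,"wy":0,"wz":0,"dx":-5,"dy":15,"dz":10,"grip":1},{"wx":0,"wy":0,"wz":0,"dx":0,"dy":20,"dz":10,"grip":1},{"wx":0,"wy":0,"wz":0,"dx":0,"dy":15,"dz":0,"grip":1},{"wx":0,"wy":0,"wz":0,"dx":0,"dy":5,"dz":0,"grip":1},{"wx":0,"wy":0,"wz":0,"dx":0,"dy":0,"dz":0,"grip":1}]'

```text
t: 7.8
eef_pos: [0.4192, -0.2547, 0.1533]
orientation: [-0.041, -0.705, -0.035, 0.707]
ft_force: [-0.0, 0.2, -0.3]
width: 0.0003
```

```bash
python3 look.py 6 -82 0 113
```

```text
t 7.8 sorter [-81.3   0.5 153.3] F [-0.03  0.18 -0.27] w 0.0003
toolaxes(sorter) x,y,z cols
 [[-0.002 -0.002 -1.   ]
 [-0.008 -1.     0.002]
 [-1.     0.008  0.002]] 
rotvec needed [-0.002  0.002 -0.008] q [-0.65 -0.1   1.9  -0.01  1.34  0.82]
shift now-tool [40.3  0.2  0.7]
```

View pics/scene6.png

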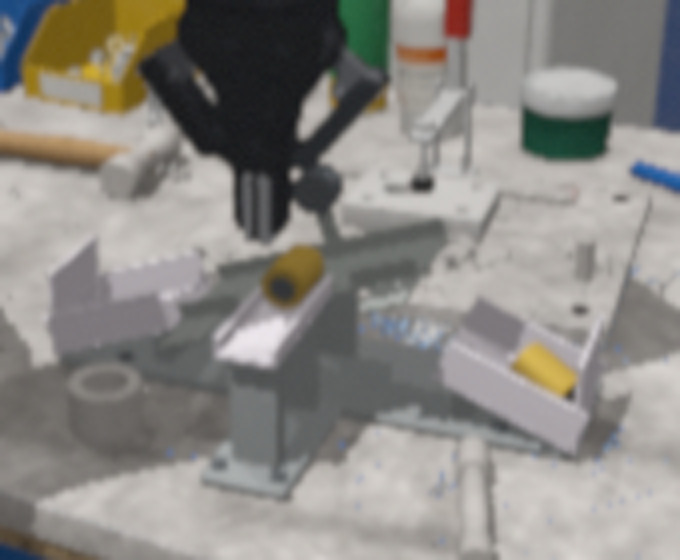

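>>> step_arm --targets '[{"wx":0,"wy":0,"wz":0,"dx":12,"dy":0,"dz":0,"grip":1},{"wx":0,"wy":0,"wz":0,"dx":14,"dy":0,"dz":0,"grip":1},{"wx":0,"wy":0,"wz":0,"dx":8,"dy":0,"dz":0,"grip":1},{"wx":0,"wy":0,"wz":0,"dx":3,"dy":0,"dz":0,"grip":1},{"wx":0,"wy":0,"wz":0,"dx":0,"dy":0,"dz":0,"grip":1},{"wx":0,"wy":0,"wz":0,"dx":0,"dy":0,"dz":-5,"grip":1},{"wx":0,"wy":0,"wz":0,"dx":0,"dy":0,"dz":-6,"grip":1},{"wx":0,"wy":0,"wz":0,"dx":0,"dy":0,"dz":-4,"grip":1}]'

```text
t: 8.7
eef_pos: [0.4341, -0.2493, 0.1102]
orientation: [-0.04, -0.704, -0.038, 0.708]
ft_force: [0.4, -0.2, -0.6]
width: 0.0001
```

```bash
python3 look.py 7 -29 0 113.5
```

```text
t 8.7 sorter [-65.8   4.3 110.2] F [ 0.44 -0.23 -0.61] w 0.0001
toolaxes(sorter) x,y,z cols
 [[-0.005  0.    -1.   ]
 [-0.003 -1.    -0.   ]
 [-1.     0.003  0.005]] 
rotvec needed [ 0.     0.005 -0.003] q [-0.62 -0.02  1.91 -0.01  1.26  0.84]
shift now-tool [ -3.4   4.3 -36.8]
```

View pics/scene7.png

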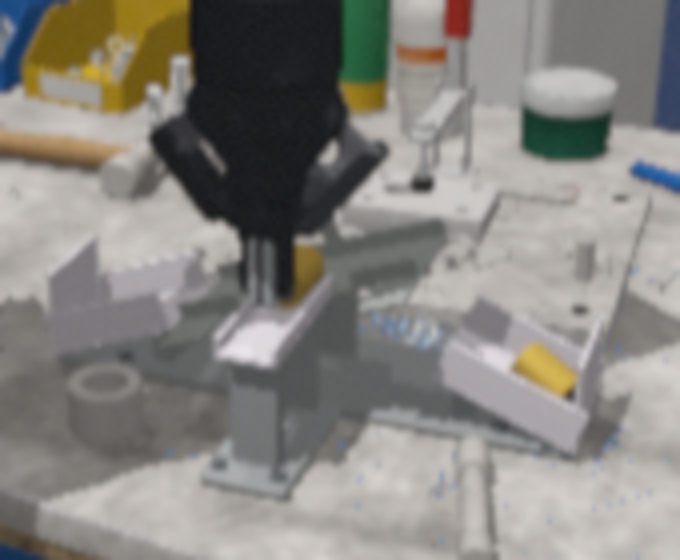

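>>> step_arm --targets '[{"wx":0,"wy":0,"wz":0,"dx":-3,"dy":4,"dz":0,"grip":1},{"wx":0,"wy":0,"wz":0,"dx":0,"dy":0,"dz":-4,"grip":1},{"wx":0,"wy":0,"wz":0,"dx":0,"dy":0,"dz":-6,"grip":1},{"wx":0,"wy":0,"wz":0,"dx":0,"dy":0,"dz":-6,"grip":1},{"wx":0,"wy":0,"wz":0,"dx":0,"dy":0,"dz":-6,"grip":1},{"wx":0,"wy":0,"wz":0,"dx":0,"dy":0,"dz":-5,"grip":1},{"wx":0,"wy":0,"wz":0,"dx":0,"dy":0,"dz":-3,"grip":1},{"wx":0,"wy":0,"wz":0,"dx":0,"dy":0,"dz":-1,"grip":1}]'

```text
t: 9.6
eef_pos: [0.4689, -0.2502, 0.114]
orientation: [-0.041, -0.705, -0.038, 0.708]
ft_force: [-1.0, 0.1, -0.5]
width: -0.0005
```

```bash
python3 look.py 8 -28 0 113.5
```

```text
t 9.6 sorter [-31.4  -0.4 114. ] F [-0.99  0.12 -0.53] w -0.0005
toolaxes(sorter) x,y,z cols
 [[-0.004  0.001 -1.   ]
 [-0.004 -1.    -0.001]
 [-1.     0.004  0.004]] 
rotvec needed [ 0.001  0.004 -0.004] q [-0.58  0.06  1.82 -0.01  1.26  0.88]
shift now-tool [ 0.5 -0.4 -3.4]
```

View pics/scene8.png

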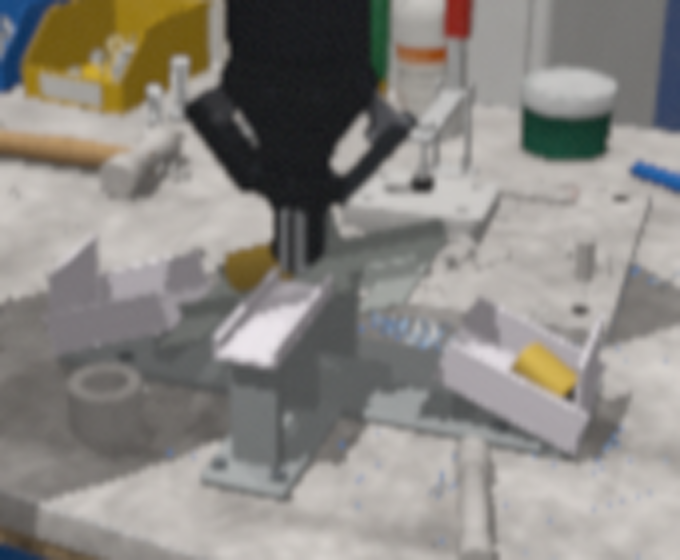

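>>> step_arm --targets '[{"wx":0,"wy":0,"wz":0,"dx":0,"dy":0,"dz":0,"grip":1},{"wx":0,"wy":0,"wz":0,"dx":0,"dy":0,"dz":0,"grip":1},{"wx":0,"wy":0,"wz":0,"dx":0,"dy":0,"dz":0,"grip":1},{"wx":0,"wy":0,"wz":0,"dx":-8,"dy":0,"dz":5,"grip":1},{"wx":0,"wy":0,"wz":0,"dx":-20,"dy":0,"dz":10,"grip":1},{"wx":0,"wy":0,"wz":0,"dx":-30,"dy":0,"dz":10,"grip":1},{"wx":0,"wy":0,"wz":0,"dx":-30,"dy":0,"dz":5,"grip":1},{"wx":0,"wy":0,"wz":0,"dx":0,"dy":0,"dz":0,"grip":1}]'

```text
t: 10.5
eef_pos: [0.4353, -0.2529, 0.206]
orientation: [-0.04, -0.703, -0.038, 0.709]
ft_force: [1.2, 0.0, 0.3]
width: 0.0001
```

>>> step_arm --targets '[{"wx":0,"wy":0,"wz":0,"dx":0,"dy":30,"dz":10,"grip":1},{"wx":0,"wy":0,"wz":0,"dx":0,"dy":40,"dz":15,"grip":1},{"wx":0,"wy":0,"wz":0,"dx":0,"dy":40,"dz":15,"grip":1},{"wx":0,"wy":0,"wz":0,"dx":0,"dy":40,"dz":15,"grip":1},{"wx":0,"wy":0,"wz":0,"dx":0,"dy":30,"dz":15,"grip":1},{"wx":0,"wy":0,"wz":0,"dx":0,"dy":15,"dz":5,"grip":1},{"wx":0,"wy":0,"wz":0,"dx":0,"dy":0,"dz":0,"grip":1},{"wx":0,"wy":0,"wz":0,"dx":0,"dy":0,"dz":0,"grip":1}]'

```text
t: 11.3
eef_pos: [0.3787, -0.4621, 0.2102]
orientation: [-0.042, -0.705, -0.037, 0.707]
ft_force: [-0.7, 1.2, 0.4]
width: -0.0002
```

```bash
python3 look.py 9 0 0 0; python3 - <<'E'
from h import *
for n in ["scene","top"]:
    z=np.load(n+"9.npz");p,d=z["p"],z["d"];C=W2S(cloud(n,d).reshape(-1,3)).reshape(384,512,3)
    m=brass(p)&(np.abs(C[...,0])<60)&(np.abs(C[...,1])<170)
    for s in (1,-1):
        q=C[m&(C[...,1]*s>0)]; print(n,s,len(q),np.median(q,0).round() if len(q) else None)
E
```

```text
t 11.3 sorter [-144.2 -201.2  210.2] F [-0.7   1.24  0.45] w -0.0002
toolaxes(sorter) x,y,z cols
 [[-0.004  0.002 -1.   ]
 [-0.006 -1.    -0.002]
 [-1.     0.006  0.004]] 
rotvec needed [ 0.002  0.004 -0.006] q [-0.97  0.14  1.55 -0.01  1.45  0.49]
shift now-tool [ 208.5 -202.1 -145.4]
scene 1 27 [  0. 133.  43.]
scene -1 76 [  -2. -135.   42.]
top 1 179 [  1. 136.  45.]
top -1 181 [   0. -135.   44.]
```

View pics/scene9.png

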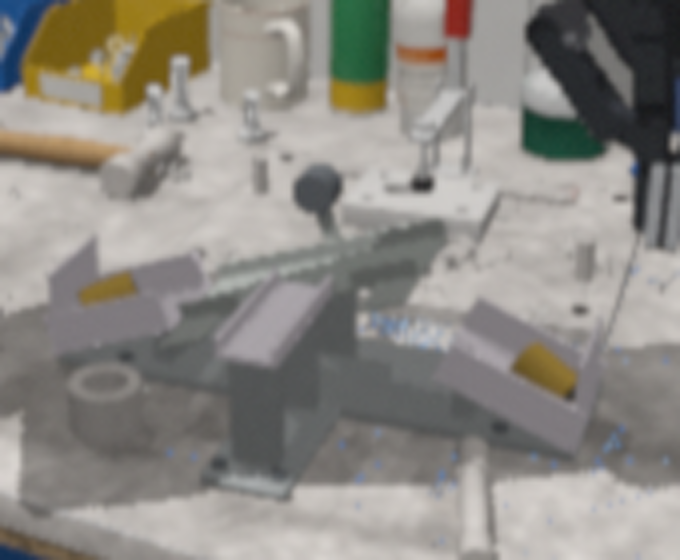

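View pics/top9.png

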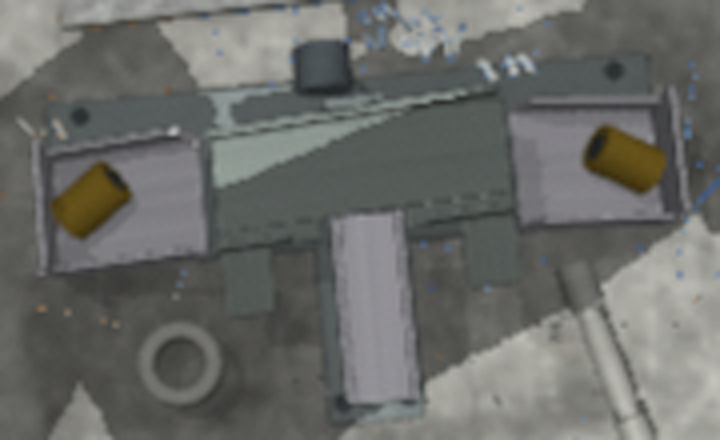

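One bush lies at the bottom of each chute, the groove is empty, the gate rests left end down, and the arm is clear.

```bash
python3 -c "
from workcell import arm
print(arm.job_done())"
```

```text
the job is handed in; nothing more can be done
None
```

One bush is now down each chute, and I handed the job in at about 11.4 s of the 48 s allowed.

With the fingers shut I did three things in order:
1. I pushed the queue until only the front bush dropped. It rolled right, because the gate started right end down.
2. I pressed the raised left ear until the gate fell over to the left.
3. I pushed the second bush on, and it rolled left.

**Bushes:** both cameras put the visible tops of the two bushes at about y = +133 to +136 mm and y = -135 mm, z about 42 to 45 mm. That fits bushes lying at the bottom of each chute. Both lie turned at an angle instead of square to the end wall. I watched the right-hand one stay put from about t = 6 s. The left-hand one I saw only in the final pictures, about 1.7 s after it dropped.

**Rest of the scene:** the groove is empty, and the gate rests left end down. The loose bush and plug gauge look unmoved in the pictures. The arm stands clear, and the wrist force was under about 2 N in every reading between moves.

No check failed. The only drift was 3 to 4 mm sideways at the fingertips in two of the moves: I corrected one before the second push, and the other was during the ear press.

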